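# Close down the staining line: slide rack away, every vessel under its own lid

## Task

The staining line has been washed and is to be closed down for the night: put the rack of glass slides away in the rectangular staining dish, upright on its floor, and cover the rectangular dish, the round glass dish and the staining jar each with its own lid, fully seated, so that no dust gets in. Lower the rack in gently rather than dropping it, leave the three vessels standing where they are, and do not disturb the petri dish, the dropper bottle or the timer beside them.

Things in the scene. Friction and masses are not known exactly. Their poses are not given: they have to be found in the camera images.
- rack_grip (a point): Light grey plastic slide rack, 84 mm long (x) x 58 wide (y) x 58 high, 150 g, ten glass slides fixed upright in it. A rigid bail spans its middle: a level bar 8 mm thick (x), 56 long (y), 10 high, with 19 mm of free space under it down to the slides. Point: the middle of the bar, 53 mm above the rack's underside; z up. A half turn makes no difference.
- dish_lid_grip (a point): Rectangular white lid, 70 g: a plate 118 (x) x 94 (y) x 4 mm; below it a locating rim 94 x 70, 8 mm deep, on which it stands; above it a bar grip 46 long (x), 10 thick (y), 22 high. Point: middle of the grip, 23 mm above the lid's underside (plate top at 12 mm); z up. Fits the rectangular dish with 5 mm of play all round; a half turn makes no difference.
- round_lid_grip (a point): Larger round white lid, 50 g: a plate 106 mm across x 4 mm; below it a chamfered plug 84 mm across, 8 mm deep, on which it stands; above it a round knob 18 mm across, 22 high. Point: middle of the knob, 23 mm above the lid's underside (plate top at 12 mm); z up. Fits the round glass dish with 5 mm of play.
- jar_lid_grip (a point): Smaller round white lid, 50 g: a plate 68 mm across x 4 mm; below it a chamfered plug 31 mm across, 8 mm deep, on which it stands; above it a round knob 18 mm across, 22 high. Point: middle of the knob, 23 mm above the lid's underside (plate top at 12 mm); z up. Fits the staining jar with 4 to 5 mm of play.
- dish: Rectangular white plastic staining dish, open on top, outside 112 mm (x) x 88 (y) x 76 high, walls 4, floor 5 thick, about 350 g, loose on the bench. Origin: centre of its underside; z up, x along its long side; a half turn makes no difference. The rack stands in it wholly below the rim, long side along long side, with 10 mm of play.
- round_dish: Low round dish of clear glass, open on top, 100 mm across x 50 mm high, wall 3 mm, about 250 g, loose on the bench. Origin: centre of its underside; z up.
- jar: Staining jar of clear glass with a wide foot, open on top, 68 mm across the foot, 58 across the rim, 89 mm high, mouth about 41 mm wide, about 250 g, loose on the bench. Origin: centre of its underside; z up.
- petri_mid (a point): Petri dish of clear glass with its cover on, 68 mm across x 15 mm high; leave it alone. Point: its centre.
- dropper_mid (a point): Small brown glass dropper bottle with a rubber teat, 43 mm across x 112 mm high; leave it alone. Point: its centre, 55 mm above its underside.
- timer_mid (a point): Off-white lab timer with a display, 60 x 66 x 18 mm; leave it alone. Point: its centre.
Things that resemble listed ones, but are neither listed nor needed, are in the scene too. What is shaped like the jar but purple, red or yellow is not meant.

How it is judged:
On the way:
1. the rack, still held in the fingers, is lowered into the rectangular dish to within 15 mm of its floor (contact force between the fingers and rack above 0.5 N and z of rack_grip in the frame of dish below 0.073 m and horizontal distance between rack_grip and dish below 0.025 m), for 0.1 s.
At the end, for the whole second after the job is handed in: The rack stands upright on the rectangular dish's floor, within 18 mm of its centre; each lid lies on its own vessel (rectangular, larger round, smaller round: dish, round dish, jar), within 10 mm of centre, level within 0.05 rad, seated within 3 mm; vessels upright, all at rest (horizontal distance between rack_grip and dish below 0.018 m and z of rack_grip in the frame of dish below 0.062 m and angle between rack_grip's own z axis and vertical below 0.1 rad and linear speed of each of rack, dish_lid, dish, round_lid, round_dish, jar_lid, jar below 0.02 m/s and horizontal distance between dish_lid_grip and dish below 0.01 m and z of dish_lid_grip in the frame of dish between 0.087 and 0.094 m and angle between each of dish_lid_grip, dish, round_lid_grip, round_dish, jar_lid_grip, jar's own z axis and vertical below 0.05 rad and horizontal distance between round_lid_grip and round_dish below 0.01 m and z of round_lid_grip in the frame of round_dish between 0.061 and 0.068 m and horizontal distance between jar_lid_grip and jar below 0.01 m and z of jar_lid_grip in the frame of jar between 0.1 and 0.107 m); the robot touches nothing.
It fails at once if the rectangular dish is shoved more than 40 mm or tipped over 0.3 rad (distance of dish from where it was at the start of the episode above 0.04 m or angle between dish's own z axis and vertical above 0.3 rad).
It fails at once if the round glass dish is shoved more than 40 mm or tipped over 0.3 rad (distance of round_dish from where it was at the start of the episode above 0.04 m or angle between round_dish's own z axis and vertical above 0.3 rad).
It fails at once if the staining jar is shoved more than 40 mm or tipped over 0.3 rad (distance of jar from where it was at the start of the episode above 0.04 m or angle between jar's own z axis and vertical above 0.3 rad).
It fails at once if the petri dish, the dropper bottle or the timer is disturbed (moved more than 25 mm) (distance of any of petri_mid, dropper_mid, timer_mid from where it was at the start of the episode above 0.025 m).
It also fails if it takes over 109 s, if anything falls off the work surface, if the arm or the gripper's body presses on something with over 40 N, if the wrist force passes 120 N, or if a joint passes its speed limit or range.

## Robot

A 6-joint arm with a two-finger parallel gripper is mounted at the origin on a cart in front of the work surface, level with it; the furniture and walls round the work are solid. World frame = base frame: x ahead of the robot, y to its left, z up, the work surface at z = 0. Lengths are in m, angles in rad, forces in N, time in s.
With the tool pointing down it reaches from about 0.35 to 0.975 m from the base axis. Payload 7.1 kg.
Tool frame: the origin (TCP) lies midway between the tips of the shut fingers; the grasp point (between the pads) lies bot.grip_depth behind it (bot.grip_depth is the distance from the TCP to the grasp point, in m); z points along the fingers, y is the direction in which the jaws open and shut (so a half turn about z gives the same grasp; the last joint's range is limited). The gripper opens to 88 mm and grips with 3 to 60 N. Pads are 20 mm wide; open, the fingers measure 115 mm over their backs; the gripper's body (75 mm by 178 mm) begins 61 mm behind the grasp point.
Start: joints at [-1.336, 0.423, 1.63, -0, 1.089, -0.019], TCP at [0.157, -0.605, 0.223] pointing down, gripper open.
Joint ranges: [-3, 3], [-0.9, 2.11], [0.09, 2.58], [-1.31, 4.45], [0.11, 2.69], [-2.54, 2.54]. Speed limits (rad/s): [2.39, 2.39, 3.01, 3.14, 3.14, 3.14].

## Interface

Orientations are given as a 3x3 rotation matrix whose columns are the frame's x, y, z axes.
In Python, from plant import bot gives the robot as it stands.
- The arm moves only by the tool carry_out, never from a script. Its argument "increments" is a list of rows, each a list of 3 entries, a list of its own where there are three numbers: the turn, a rotation vector about the world's x, y, z in units of 2 pi rad (1.0 is 2 pi rad), then the shift along the world's x, y, z in units of 300 mm (1.0 is 300 mm), then the closure, from -1 (fully open) to 1 (shut). A call has 1 to 10 rows; each row shifts and turns the commanded pose from where the row before left it; what a row does not reach is not made up. A row lasts 1/8 s, in which the tool goes at most 62.5 mm and 10.7 degrees, less where a joint would pass 70% of its speed; a pose out of reach is approached as far as the arm can. A call with a number of a shift or a turn outside -1 to 1 is refused whole. A call with a gripper value outside its range is refused whole. The fingers move at their own pace and stop on an object; "grip_force" is the grip in N (left out, the last holds). Time passes only in rows, so rows that do not move let the fingers close. It gives the time, the measured TCP pose, the force and the opening at its end, in the units of the state.
- bot.get_state(): the state, without advancing time (a new reading comes with each control period).
- bot.read_camera(name): name is "scene" or "top" or "wrist"; returns a dict with "image" (420x560x3 uint8, blue, green, red), "depth" (420x560 float32, m along the optical axis (not along the pixel's ray), 0 where there is no reading), "fx", "fy", "cx", "cy" (pixels), "eye" and "rotation" of the camera in the world; the wrist camera has in their place "T_tool_cam" (4x4, takes a point from camera to tool coordinates, whose origin is the TCP and whose axes are the flange's). Camera axes: x right, y down, z forward; pixel columns grow to the right and rows downward; lengths in m; the calibration is good to about 2 mm. A picture is of the moment at which its call begins: read the wrist's pose just before it.
- bot.finish_job(): hands the job in, once; it reports no verdict.
Trained networks look in the newest picture that a camera, given by its name, has taken for a name from the list of things; names that differ only in an ending like _2 or _b are one class to them, and where a whole thing is asked for, a point or a joint stands for the part that bears it (a point fixed in the world has none). Each returns a list of dicts, best first, with "conf" (0 to 1); they miss things now and then, are a little off and sometimes report something else, mostly with a low value. They report only what shows in the picture. A call takes as long as a camera call. They do not tell look-alikes from the thing itself.
- bot.spot_in(camera, name): "position" ([x, y, z] in m, in world coordinates, good to about 4 mm: the middle of the surface that is visible of it).
- bot.silhouettes(camera, name): "mask" (420x560 bool, what is visible of it).
The state is a dict: "t": time; "q": joint angles; "joint_vel": joint speeds; "joint_efforts": joint torques, N m; "position": TCP position; "tcp_rot": TCP orientation; "ft_force": force on the tool from outside, world axes, zero at the start; "torque": the same for the moment, N m; "width": opening from 0.0 (shut) to 1.0 (fully open).
Only numpy, scipy, OpenCV 4.12 (cv2) and the standard library are available. Lean on these libraries where they do the work, as an engineer would, in place of code of your own. Each camera call takes 0.05 s, during which the arm holds its last target.

## Working session

There is one attempt and no reset: what is moved stays moved. The work goes in short steps, Python scripts to look and compute and a tool call to move; the robot and the scene stay as the last step left them, time stands still between calls to the robot, and variables do not carry over. Pictures are saved under pics/ and viewed, and the job is handed in when it is done.

Besides the shell and the picture viewer there is one more tool, called after "Emit:" as name([rows], argument=value, ...), one row to a line, values as JSON. carry_out: Moves the arm, as the interface text tells. Shifts and turns lie within -1 to 1; 1 stands for 300 mm of shift or 2 pi rad of turn. Its arguments: {"type":"object","properties":{"increments":{"type":"array","items":{"type":"array"}},"grip_force":{"type":"number"}},"required":["increments"]}

```bash
mkdir -p pics; ls
cat > h.py <<'E'
import numpy as np, cv2
from plant import bot
def save(cam,fn):
    r=bot.read_camera(cam); cv2.imwrite('pics/'+fn,r['image']); return r
E
python3 - <<'E'
from h import *
s=bot.get_state(); print(s['t'],s['position'],s['tcp_rot'],s['ft_force'],s['width'],bot.grip_depth)
for c in ['scene','top','wrist']:
    r=save(c,c+'0.png'); print(c,{k:np.round(v,3) if not isinstance(v,float) else v for k,v in r.items() if k not in('image','depth')})
    for n in ['rack_grip','dish_lid_grip','round_lid_grip','jar_lid_grip','dish','round_dish','jar','petri_mid','dropper_mid','timer_mid']:
        print(c,n,[(np.round(d['position'],3).tolist(),round(d['conf'],2)) for d in bot.spot_in(c,n)])
print(bot.get_state()['t'])
E
```

```text
pics
0.0 [ 0.15681179 -0.60444138  0.22192438] [[ 9.67961142e-01  2.51099752e-01 -3.76943326e-04]
 [ 2.51100035e-01 -9.67960082e-01  1.43216805e-03]
 [-5.24905104e-06 -1.48093350e-03 -9.99998903e-01]] [ 0.27173978 -0.17715917  0.1346589 ] 1.000777803784246 0.0187
scene {'fx': 534.7767152505501, 'fy': 534.7767152505501, 'cx': 282.53532917881824, 'cy': 220.33122601072174, 'eye': array([-0.368,  0.727,  1.1  ]), 'rotation': array([[-0.664, -0.491,  0.564],
       [-0.748,  0.426, -0.51 ],
       [ 0.01 , -0.76 , -0.65 ]])}
scene rack_grip [([0.415, -0.071, 0.024], 0.82)]
scene dish_lid_grip [([0.448, -0.27, 0.01], 0.77)]
scene round_lid_grip [([0.45, 0.263, 0.011], 0.85)]
scene jar_lid_grip [([0.443, 0.099, 0.008], 0.81)]
scene dish [([0.624, 0.184, 0.045], 0.73)]
scene round_dish [([0.623, -0.004, 0.024], 0.87)]
scene jar [([0.654, -0.321, 0.061], 0.84), ([0.603, -0.214, 0.053], 0.78), ([0.599, -0.529, 0.058], 0.74)]
scene petri_mid [([0.532, -0.417, 0.014], 0.65)]
scene dropper_mid [([0.64, -0.416, 0.049], 0.66)]
scene timer_mid [([0.51, 0.395, 0.018], 0.97), ([0.533, -0.421, 0.013], 
[... 734 characters left out ...]
.04], 0.62), ([0.446, 0.09, 0.012], 0.36)]
top petri_mid [([0.522, -0.432, 0.018], 0.7)]
top dropper_mid [([0.636, -0.413, 0.061], 0.76)]
top timer_mid [([0.518, 0.387, 0.016], 0.92)]
wrist {'fx': 293.4435706430806, 'fy': 293.4435706430806, 'cx': 281.20582653073694, 'cy': 210.87899138706925, 'T_tool_cam': array([[ 0.001, -0.97 , -0.242,  0.066],
       [ 1.   ,  0.001,  0.001, -0.001],
       [-0.001, -0.242,  0.97 , -0.162],
       [ 0.   ,  0.   ,  0.   ,  1.   ]])}
wrist rack_grip []
wrist dish_lid_grip []
wrist round_lid_grip []
wrist jar_lid_grip []
wrist dish []
wrist round_dish []
wrist jar [([0.333, -0.439, 0.01], 0.57)]
wrist petri_mid []
wrist dropper_mid []
wrist timer_mid []
1.65
```

View pics/scene0.png

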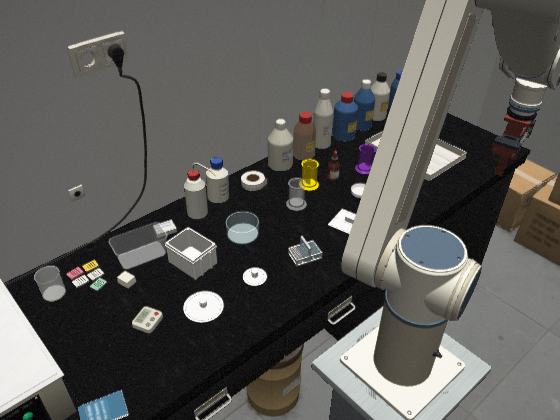

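View pics/top0.png

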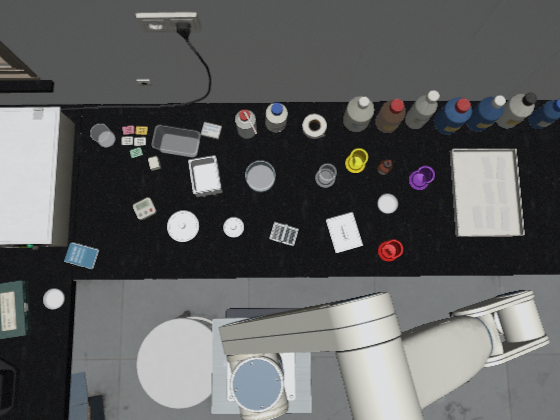

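Emit:
carry_out([
  [[0,0,-0.005],[0.11,0.148,0.045],-1],
  [[0,0,-0.005],[0.11,0.148,0.045],-1],
  [[0,0,-0.005],[0.11,0.148,0.045],-1],
  [[0,0,-0.005],[0.11,0.148,0.045],-1],
  [[0,0,-0.005],[0.11,0.148,0.045],-1],
  [[0,0,-0.005],[0.11,0.148,0.045],-1],
  [[0,0,-0.005],[0.11,0.148,0.045],-1],
  [[0,0,-0.005],[0.11,0.148,0.045],-1],
  [[0,0,0],[0,0,0],-1],
])

```text
t: 2.78
position: [0.4231, -0.2475, 0.3319]
tcp_rot: [[1.0, 0.007, 0.002], [0.007, -1.0, -0.001], [0.002, 0.001, -1.0]]
ft_force: [0.1, -0.9, 0.2]
width: 1.003
```

```bash
cat >> h.py <<'E'
def cam(r,s):
    "world pose of wrist camera"
    T=np.eye(4); T[:3,:3]=s['tcp_rot']; T[:3,3]=s['position']; return T@r['T_tool_cam']
def cloud(name):
    s=bot.get_state(); r=bot.read_camera(name)
    if name=='wrist': T=cam(r,s)
    else: T=np.eye(4); T[:3,:3]=r['rotation']; T[:3,3]=r['eye']
    v,u=np.mgrid[:420,:560]; d=r['depth']
    P=np.stack([(u-r['cx'])/r['fx']*d,(v-r['cy'])/r['fy']*d,d],-1)@T[:3,:3].T+T[:3,3]
    P[d==0]=np.nan
    return r,P,s
def st():
    s=bot.get_state(); R=s['tcp_rot']; print('t %.2f'%s['t'],np.round(s['position'],4),'yaw %.2f'%np.degrees(np.arctan2(R[1,0],R[0,0])),'zax',np.round(R[:,2],4),'F',np.round(s['ft_force'],2),'w %.3f'%s['width'],'q',np.round(s['q'],2)); return s
E
python3 - <<'E'
from h import *
st(); r,P,s=cloud('wrist'); cv2.imwrite('pics/w1.png',r['image']); np.savez('w1.npz',P=P,im=r['image'])
r,P,s=cloud('top'); np.savez('top.npz',P=P,im=r['image'])
E
```

```text
t 2.77 [ 0.4231 -0.2475  0.3319] yaw 0.42 zax [ 2.4e-03 -9.0e-04 -1.0e+00] F [ 0.09 -0.94  0.24] w 1.003 q [-0.55  0.1   1.8   0.    1.24  1.01]
```

View pics/w1.png

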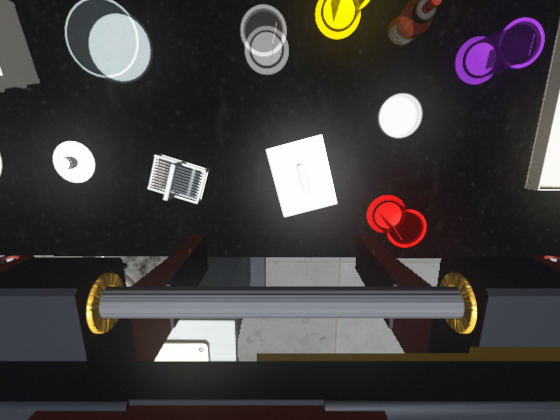

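Emit:
carry_out([
  [[0,0,0],[0.03,0.19,0.02],-1],
  [[0,0,0],[0.03,0.19,0.02],-1],
  [[0,0,0],[0.03,0.19,0.02],-1],
  [[0,0,0],[0.03,0.19,0.02],-1],
  [[0,0,0],[0.03,0.19,0.02],-1],
  [[0,0,0],[0.03,0.19,0.02],-1],
  [[0,0,0],[0,0,0],-1],
])

```text
t: 3.75
position: [0.4753, 0.0939, 0.3665]
tcp_rot: [[1.0, 0.005, -0.0], [0.005, -1.0, 0.0], [-0.0, -0.0, -1.0]]
ft_force: [-0.7, -0.5, -0.4]
width: 1.0
```

Run:
```python
from h import *
st(); r,P,s=cloud('wrist'); cv2.imwrite('pics/w2.png',r['image']); np.savez('w2.npz',P=P,im=r['image'])
```

```text
t 3.75 [0.4753 0.0939 0.3665] yaw 0.31 zax [-1.e-04  2.e-04 -1.e+00] F [-0.65 -0.55 -0.44] w 1.000 q [0.17 0.06 1.77 0.   1.31 1.74]
```

View pics/w2.png

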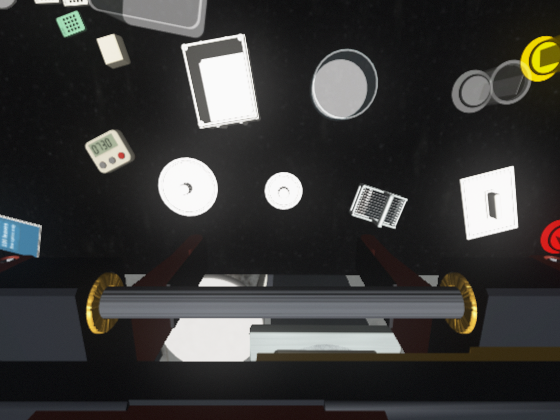

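```bash
cat > m.py <<'E'
from h import *
def near(P,c,r,z0,z1):
    Q=P.reshape(-1,3); m=(np.hypot(Q[:,0]-c[0],Q[:,1]-c[1])<r)&(Q[:,2]>z0)&(Q[:,2]<z1); return Q[m]
def rect(Q):
    (cx,cy),(w,h),a=cv2.minAreaRect((Q[:,:2]*1000).astype(np.float32)); return 'n%d c=(%.1f,%.1f) w=%.1f h=%.1f a=%.1f'%(len(Q),cx,cy,w,h,a)
def circ(Q):
    (cx,cy),rr=cv2.minEnclosingCircle((Q[:,:2]*1000).astype(np.float32)); m=Q.mean(0)*1000; return 'n%d encl=(%.1f,%.1f) d=%.1f  mean %s'%(len(Q),cx,cy,2*rr,np.round(m,1))
E
python3 - <<'E'
from m import *
for f in ['w1','w2']:
    P=np.load(f+'.npz')['P']; print(f, 'bench z',np.nanmedian(P[150:250,0:560,2]))
    for nm,c,r,z0,z1,fn in [('dish rim',(.62,.19),.09,.068,.085,rect),('rack all',(.418,-.073),.075,.015,.075,rect),('rack bar',(.418,-.073),.06,.045,.065,rect),
      ('lid plate',(.43,-.275),.09,.007,.019,rect),('lid grip',(.43,-.275),.09,.024,.045,rect),
      ('rlid',(.452,.262),.065,.007,.019,circ),('rknob',(.452,.262),.065,.028,.042,circ),
      ('jlid',(.447,.092),.05,.007,.019,circ),('jknob',(.447,.092),.05,.028,.042,circ),
      ('rdish',(.623,-.004),.065,.042,.058,circ),('jar',(.612,-.22),.045,.08,.098,circ)]:
        Q=near(P,c,r,z0,z1); print(f,nm,fn(Q) if len(Q)>4 else len(Q), Q[:,2].max().round(4) if len(Q) else '')
# tall stuff near
P=np.load('top.npz')['P'].reshape(-1,3); 
T=P[(P[:,0]>.5)&(P[:,0]<.9)&(P[:,2]>.1)&(P[:,2]<.5)&(abs(P[:,1])<.6)]
g=np.round(T[:,:2]/.05)*.05
for k in np.unique(g,axis=0): 
    q=T[(g==k).all(1)]; print(np.round(k,2),len(q),q[:,2].max().round(3),'xmin',q[:,0].min().round(3))
E
```

```text
w1 bench z -0.0003594939862971436
w1 dish rim 1 0.068
w1 rack all n1786 c=(424.1,-78.8) w=84.2 h=57.9 a=72.8 0.0589
w1 rack bar n239 c=(424.4,-79.0) w=8.3 h=56.4 a=73.1 0.0589
w1 lid plate n3862 c=(428.1,-281.9) w=118.1 h=94.0 a=15.3 0.0157
w1 lid grip n185 c=(428.3,-281.6) w=45.2 h=9.9 a=15.4 0.0353
w1 rlid n51 encl=(444.4,212.3) d=38.4  mean [443.9 210.6   9.7] 0.0121
w1 rknob 0 
w1 jlid n1211 encl=(449.8,90.0) d=68.6  mean [450.2  87.5  11.4] 0.019
w1 jknob n131 encl=(449.4,89.8) d=19.7  mean [449.8  88.6  32.2] 0.0354
w1 rdish n918 encl=(620.2,-1.4) d=101.2  mean [618.8   2.7  47.3] 0.0519
w1 jar n829 encl=(618.4,-223.3) d=58.1  mean [ 621.2 -223.4   87.2] 0.0913
w2 bench z -0.00031665497654576047
w2 dish rim n1102 c=(635.9,185.8) w=148.3 h=90.7 a=9.7 0.0783
w2 rack all n1167 c=(424.7,-78.6) w=84.5 h=57.8 a=72.9 0.0593
w2 rack bar n197 c=(424.9,-78.2) w=8.2 h=56.7 a=73.4 0.0593
w2 lid plate n3075 c=(428.8,-281.9) w=118.8 h=95.6 a=15.4 0.0187
w2 lid grip n222 c=(428.9,-280.6) w=45.7 h=11.5 a=14.1 0.0357
w2 rlid n2617 encl=(455.1,260.9) d=106.2  mean [456.4 260.   11.3] 0.017
w2 rk
[... 1328 characters left out ...]
in 0.893
[ 0.9  -0.45] 978 0.5 xmin 0.892
[ 0.9 -0.4] 981 0.5 xmin 0.893
[ 0.9  -0.35] 1002 0.5 xmin 0.892
[ 0.9 -0.3] 982 0.5 xmin 0.892
[ 0.9  -0.25] 991 0.5 xmin 0.893
[ 0.9 -0.2] 985 0.5 xmin 0.893
[ 0.9  -0.15] 991 0.5 xmin 0.893
[ 0.9 -0.1] 997 0.5 xmin 0.893
[ 0.9  -0.05] 993 0.5 xmin 0.892
[0.9 0. ] 1009 0.5 xmin 0.893
[0.9  0.05] 991 0.499 xmin 0.892
[0.9 0.1] 998 0.5 xmin 0.893
[0.9  0.15] 869 0.499 xmin 0.875
[0.9 0.2] 893 0.489 xmin 0.875
[0.9  0.25] 960 0.489 xmin 0.893
[0.9 0.3] 989 0.5 xmin 0.893
[0.9  0.35] 1010 0.5 xmin 0.887
[0.9 0.4] 1005 0.5 xmin 0.89
[0.9  0.45] 989 0.5 xmin 0.891
[0.9 0.5] 1012 0.5 xmin 0.893
[0.9  0.55] 999 0.5 xmin 0.893
[0.9 0.6] 494 0.499 xmin 0.893
```

Run:
```python
from m import *
P=np.load('w2.npz')['P']; Q=near(P,(.62,.188),.075,.072,.082); print(rect(Q))
z=Q
import numpy as np
for r in (.0745,.074,.0735,.073,.0725):
    Q=near(P,(.622,.186),r,.070,.082); print(r,rect(Q), np.round(Q.min(0),3),np.round(Q.max(0),3))
im=np.load('w2.npz')['im']; cv2.imwrite('pics/dishc.png',cv2.resize(im[20:140,170:290],None,fx=5,fy=5))
```

```text
n894 c=(618.9,183.6) w=112.6 h=89.1 a=9.7
0.0745 n973 c=(619.0,183.4) w=112.9 h=89.1 a=9.4 [0.557 0.131 0.07 ] [0.681 0.236 0.078]
0.074 n972 c=(619.0,183.4) w=112.9 h=89.1 a=9.4 [0.557 0.131 0.07 ] [0.681 0.236 0.078]
0.0735 n970 c=(619.0,183.4) w=112.9 h=89.1 a=9.4 [0.557 0.131 0.07 ] [0.681 0.236 0.078]
0.073 n969 c=(619.0,183.4) w=112.9 h=89.1 a=9.4 [0.557 0.131 0.07 ] [0.681 0.236 0.078]
0.0725 n966 c=(619.0,183.4) w=113.0 h=89.0 a=9.4 [0.557 0.132 0.07 ] [0.681 0.236 0.078]
```

View pics/dishc.png

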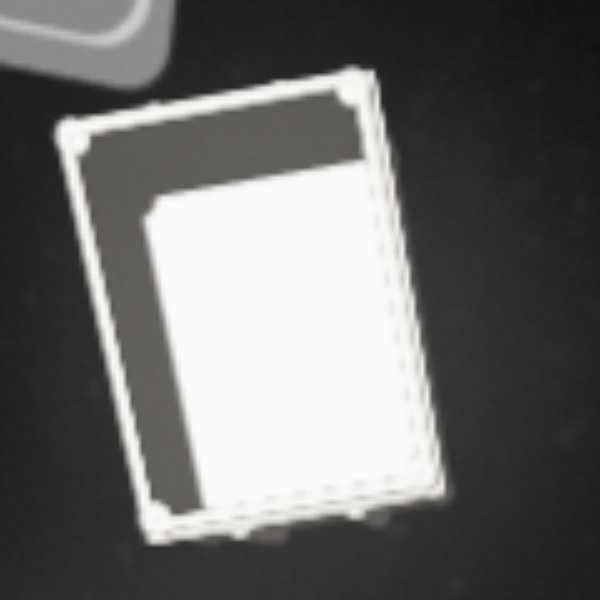

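Run:
```python
from m import *
P=np.load('w1.npz')['P']; Q=near(P,(.4243,-.0789),.06,.015,.065); a=np.radians(73.1); 
d=Q[:,:2]-[.4243,-.0789]; u=d@[np.cos(a),np.sin(a)]; v=d@[-np.sin(a),np.cos(a)]
for k in range(-45,50,6):
    m=(u*1000>=k)&(u*1000<k+6); print(k,m.sum(), 'centre zmax/med', Q[m&(abs(v)<.012),2].max(initial=0).round(3), np.median(Q[m&(abs(v)<.012),2]).round(3),'all',Q[m,2].max(initial=0).round(3))
```

```text
-45 86 centre zmax/med 0.024 0.022 all 0.027
-39 128 centre zmax/med 0.03 0.024 all 0.03
-33 118 centre zmax/med 0.03 0.024 all 0.03
-27 116 centre zmax/med 0.031 0.024 all 0.031
-21 118 centre zmax/med 0.03 0.024 all 0.03
-15 119 centre zmax/med 0.031 0.024 all 0.031
-9 205 centre zmax/med 0.058 0.028 all 0.058
-3 280 centre zmax/med 0.059 0.056 all 0.059
3 39 centre zmax/med 0.056 0.021 all 0.056
9 29 centre zmax/med 0.029 0.029 all 0.029
15 111 centre zmax/med 0.031 0.024 all 0.031
21 124 centre zmax/med 0.03 0.024 all 0.03
27 120 centre zmax/med 0.03 0.024 all 0.03
33 144 centre zmax/med 0.029 0.023 all 0.029
39 49 centre zmax/med 0.025 0.023 all 0.026
45 0 centre zmax/med 0.0 nan all 0.0
  return _methods._mean(a, axis=axis, dtype=dtype,
  ret = ret.dtype.type(ret / rcount)
```

Emit:
carry_out([
  [[0,0,-0.008],[-0.028,-0.096,-0.137],0.2],
  [[0,0,-0.008],[-0.028,-0.096,-0.137],0.2],
  [[0,0,-0.008],[-0.028,-0.096,-0.137],0.2],
  [[0,0,-0.008],[-0.028,-0.096,-0.137],0.2],
  [[0,0,-0.008],[-0.028,-0.096,-0.137],0.2],
  [[0,0,-0.008],[-0.028,-0.096,-0.137],0.2],
  [[0,0,0],[0,0,0],0.2],
])

```text
t: 4.68
position: [0.4209, -0.083, 0.1177]
tcp_rot: [[0.954, -0.3, -0.007], [-0.3, -0.954, 0.001], [-0.007, 0.001, -1.0]]
ft_force: [-0.1, 0.4, -0.1]
width: 0.4
```

Run:
```python
from h import *
st(); save('wrist','w3.png')
```

```text
t 4.67 [ 0.4209 -0.083   0.1177] yaw -17.46 zax [-0.0071  0.0012 -1.    ] F [-0.14  0.4  -0.09] w 0.400 q [-0.22  0.32  2.12 -0.    0.71  1.65]
```

View pics/w3.png

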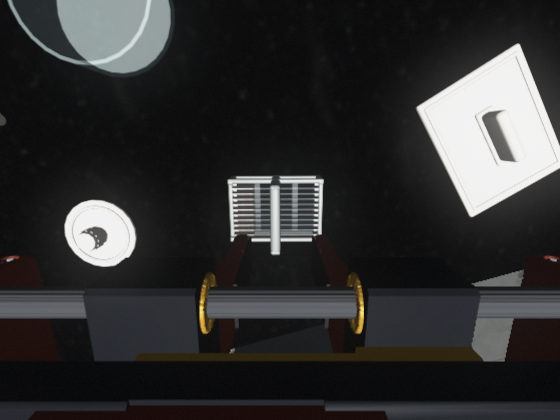

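Emit:
carry_out([
  [[0,-0.001,0.0015],[0.012,0.014,-0.09],0.2],
  [[0,0,0],[0,0,-0.09],0.2],
  [[0,0,0],[0,0,0],0.2],
  [[0,0,0],[0,0,0],0.2],
])

```text
t: 5.22
position: [0.4292, -0.0765, 0.0675]
tcp_rot: [[0.958, -0.285, 0.008], [-0.285, -0.958, -0.0], [0.008, -0.002, -1.0]]
ft_force: [-0.4, 0.4, -0.3]
width: 0.404
```

Run:
```python
from h import *
st()
```

```text
t 5.22 [ 0.4292 -0.0765  0.0675] yaw -16.58 zax [ 8.4e-03 -4.0e-04 -1.0e+00] F [-0.36  0.36 -0.35] w 0.404 q [-0.2   0.43  2.14  0.    0.57  1.65]
```

Emit:
carry_out([
  [[0,0.0013,-0.001],[-0.015,-0.007,0],0.2],
  [[0,0,0],[0,0,-0.05],0.2],
  [[0,0,0],[0,0,-0.05],0.2],
  [[0,0,0],[0,0,0],0.2],
  [[0,0,0],[0,0,0],0.2],
])

```text
t: 5.85
position: [0.4234, -0.0784, 0.0357]
tcp_rot: [[0.957, -0.292, -0.003], [-0.292, -0.957, 0.0], [-0.003, 0.001, -1.0]]
ft_force: [0.3, -0.1, 0.7]
width: 0.398
```

Run:
```python
from h import *
st(); save('wrist','w4.png')
```

```text
t 5.85 [ 0.4234 -0.0784  0.0357] yaw -16.96 zax [-3.e-03  3.e-04 -1.e+00] F [ 0.3  -0.05  0.65] w 0.398 q [-0.21  0.49  2.15 -0.    0.5   1.66]
```

View pics/w4.png

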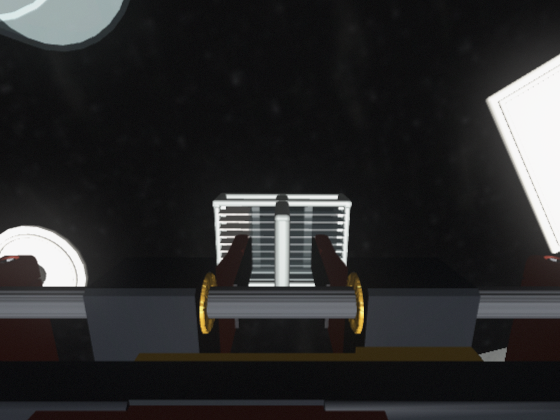

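Emit:
carry_out([
  [[0,0,0],[0,0,0],1],
  [[0,0,0],[0,0,0],1],
  [[0,0,0],[0,0,0],1],
  [[0,0,0],[0,0,0],1],
  [[0,0,0],[0,0,0.05],1],
  [[0,0,0],[0,0,0.1],1],
  [[0,0,0],[0,0,0.13],1],
  [[0,0,0],[0,0,0.13],1],
  [[0,0,0],[0,0,0.06],1],
], grip_force=25)

```text
t: 7.02
position: [0.4244, -0.0786, 0.18]
tcp_rot: [[0.957, -0.292, 0.002], [-0.292, -0.957, -0.001], [0.002, 0.0, -1.0]]
ft_force: [-0.2, 0.5, -2.1]
width: 0.087
```

Run:
```python
from h import *
st(); save('wrist','w5.png')
```

```text
t 7.03 [ 0.4244 -0.0786  0.18  ] yaw -16.96 zax [ 1.7e-03 -7.0e-04 -1.0e+00] F [-0.22  0.53 -2.12] w 0.087 q [-0.21  0.2   2.08 -0.    0.86  1.66]
```

View pics/w5.png

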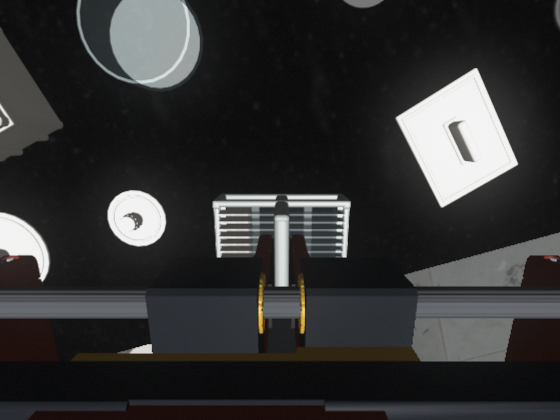

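Emit:
carry_out([
  [[0,0,0.015],[0.03,0.04,0],1],
  [[0,0,0.025],[0.05,0.067,0],1],
  [[0,0,0.025],[0.05,0.067,0],1],
  [[0,0,0.025],[0.05,0.067,0],1],
  [[0,0,0.025],[0.05,0.067,0],1],
  [[0,0,0.025],[0.05,0.067,0],1],
  [[0,0,0.025],[0.05,0.067,0],1],
])

```text
t: 7.95
position: [0.5225, 0.0548, 0.1769]
tcp_rot: [[0.734, 0.679, -0.002], [0.679, -0.734, -0.002], [-0.003, 0.0, -1.0]]
ft_force: [0.1, -0.7, -1.3]
width: 0.092
```

Emit:
carry_out([
  [[0,0,0.025],[0.05,0.067,0],1],
  [[0,0,0.025],[0.05,0.067,0],1],
  [[0,0,0.025],[0.05,0.067,0],1],
  [[0,0,0.025],[0.05,0.067,0],1],
  [[0,0,0.025],[0.05,0.067,0],1],
  [[0,0,0.025],[0.05,0.067,0],1],
  [[0,0,0.008],[0.018,0.026,0],1],
  [[0,0,0],[0,0,0],1],
  [[0,0,0],[0,0,0],1],
])

```text
t: 9.07
position: [0.6173, 0.1821, 0.1768]
tcp_rot: [[-0.161, 0.987, -0.0], [0.987, 0.161, -0.002], [-0.002, -0.001, -1.0]]
ft_force: [-0.1, -0.6, -1.6]
width: 0.091
```

Run:
```python
from m import *
st(); r,P,s=cloud('wrist'); cv2.imwrite('pics/w6.png',r['image']); 
for lo in (.066,.070): print(rect(near(P,(.619,.1835),.075,lo,.082)))
r,P,s=cloud('top'); cv2.imwrite('pics/t6.png',cv2.resize(r['image'][120:280,100:320],None,fx=3,fy=3))
Q=near(P,(.619,.1835),.08,.145,.215); print(rect(Q));
```

```text
t 9.07 [0.6173 0.1821 0.1768] yaw 99.26 zax [-3.0e-04 -2.1e-03 -1.0e+00] F [-0.07 -0.62 -1.61] w 0.091 q [ 0.27  0.5   1.62 -0.    1.02  0.11]
n1226 c=(613.8,214.3) w=115.2 h=31.9 a=9.2
n953 c=(614.2,214.1) w=112.4 h=30.6 a=8.7
n0 c=(0.0,0.0) w=0.0 h=0.0 a=0.0
```

View pics/w6.png

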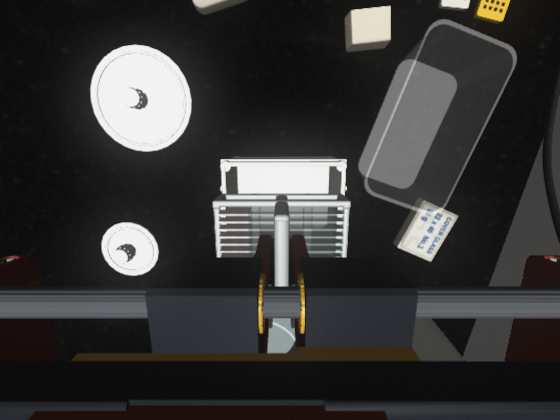

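Emit:
carry_out([
  [[0,0,0],[0.005,0.008,-0.06],1],
  [[0,0,0],[0,0,-0.08],1],
  [[0,0,0],[0,0,-0.08],1],
  [[0,0,0],[0,0,-0.08],1],
  [[0,0,0],[0,0,-0.06],1],
  [[0,0,0],[0,0,-0.03],1],
  [[0,0,0],[0,0,0],1],
])

```text
t: 10.05
position: [0.6192, 0.1849, 0.0594]
tcp_rot: [[-0.162, 0.987, -0.0], [0.987, 0.162, -0.002], [-0.002, -0.001, -1.0]]
ft_force: [0.8, 0.9, -1.2]
width: 0.087
```

Run:
```python
from h import *
st(); save('wrist','w7.png')
```

```text
t 10.05 [0.6192 0.1849 0.0594] yaw 99.31 zax [-2.e-04 -2.e-03 -1.e+00] F [ 0.77  0.88 -1.15] w 0.087 q [ 0.27  0.66  1.66 -0.    0.82  0.11]
```

View pics/w7.png

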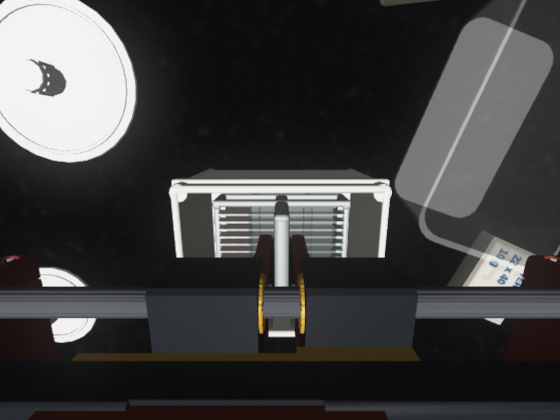

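Well centred. Lower the last 18 mm slowly.

Emit:
carry_out([
  [[0,0,0],[0,0,-0.02],1],
  [[0,0,0],[0,0,-0.016],1],
  [[0,0,0],[0,0,-0.01],1],
  [[0,0,0],[0,0,-0.006],1],
  [[0,0,0],[0,0,-0.005],1],
  [[0,0,0],[0,0,0],1],
  [[0,0,0],[0,0,0],1],
])

```text
t: 10.98
position: [0.6196, 0.185, 0.0431]
tcp_rot: [[-0.162, 0.987, 0.001], [0.987, 0.162, -0.002], [-0.002, 0.001, -1.0]]
ft_force: [0.5, 0.3, -2.0]
width: 0.091
```

Run:
```python
from h import *
st()
```

```text
t 10.97 [0.6196 0.185  0.0431] yaw 99.32 zax [ 0.001  -0.0017 -1.    ] F [ 0.52  0.25 -1.96] w 0.091 q [ 0.27  0.68  1.67 -0.    0.79  0.11]
```

Emit:
carry_out([
  [[0,0,0],[0,0,-0.004],1],
  [[0,0,0],[0,0,-0.004],1],
  [[0,0,0],[0,0,-0.003],1],
  [[0,0,0],[0,0,0],1],
])

```text
t: 11.48
position: [0.6197, 0.185, 0.0412]
tcp_rot: [[-0.162, 0.987, 0.001], [0.987, 0.162, -0.002], [-0.002, 0.001, -1.0]]
ft_force: [-4.4, -1.9, 13.2]
width: 0.089
```

Run:
```python
from h import *
st()
```

```text
t 11.47 [0.6197 0.185  0.0412] yaw 99.32 zax [ 0.0011 -0.0017 -1.    ] F [-4.42 -1.91 13.22] w 0.089 q [ 0.27  0.69  1.67 -0.    0.79  0.11]
```

Emit:
carry_out([
  [[0,0,0],[0,0,0.004],1],
  [[0,0,0],[0,0,0],0.35],
  [[0,0,0],[0,0,0],0.35],
  [[0,0,0],[0,0,0.03],0.35],
  [[0,0,0],[0,0,0.1],0.35],
  [[0,0,0],[0,0,0.15],0.35],
  [[0,0,0],[0,0,0.18],0.35],
  [[0,0,0],[0,0,0.12],0.35],
])

```text
t: 12.48
position: [0.6203, 0.1852, 0.2183]
tcp_rot: [[-0.162, 0.987, 0.004], [0.987, 0.162, -0.001], [-0.001, 0.004, -1.0]]
ft_force: [1.1, -0.1, 0.6]
width: 0.327
```

Run:
```python
from m import *
st(); r,P,s=cloud('wrist'); cv2.imwrite('pics/w8.png',r['image']); 
print(rect(near(P,(.619,.1835),.06,.056,.068)))
```

```text
t 12.47 [0.6203 0.1852 0.2183] yaw 99.32 zax [ 3.9e-03 -8.0e-04 -1.0e+00] F [ 1.12 -0.11  0.61] w 0.327 q [ 0.27  0.46  1.58 -0.    1.1   0.11]
n958 c=(618.6,187.1) w=116.0 h=86.6 a=9.4
```

View pics/w8.png

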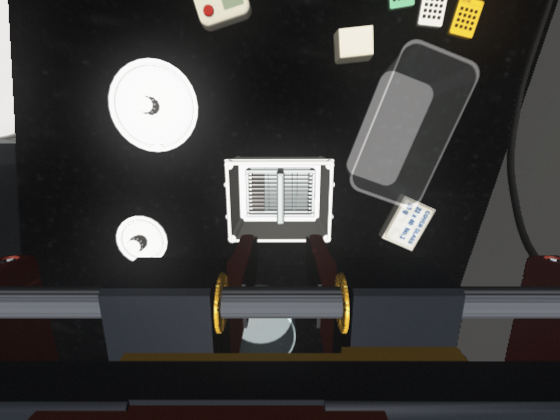

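Run:
```python
from m import *
r,P,s=cloud('wrist')
for lo in (.070,.072): print(rect(near(P,(.619,.185),.075,lo,.082)))
print(rect(near(P,(.619,.185),.03,.058,.069)))
```

```text
n1382 c=(619.3,184.7) w=113.2 h=88.4 a=9.4
n1293 c=(619.1,184.7) w=112.8 h=88.4 a=9.4
n377 c=(619.8,186.4) w=8.0 h=57.0 a=9.4
```

Emit:
carry_out([
  [[0,0,-0.015],[-0.05,-0.1,0],0.2],
  [[0,0,-0.024],[-0.064,-0.16,0],0.2],
  [[0,0,-0.024],[-0.064,-0.16,0],0.2],
  [[0,0,-0.024],[-0.064,-0.16,0],0.2],
  [[0,0,-0.024],[-0.064,-0.16,0],0.2],
  [[0,0,-0.024],[-0.064,-0.16,0],0.2],
  [[0,0,-0.024],[-0.064,-0.16,0],0.2],
  [[0,0,-0.024],[-0.064,-0.16,0],0.2],
  [[0,0,-0.024],[-0.064,-0.16,-0.1],0.2],
  [[0,0,-0.024],[-0.064,-0.16,-0.15],0.2],
])

```text
t: 13.82
position: [0.4332, -0.2747, 0.1437]
tcp_rot: [[0.962, 0.273, 0.001], [0.273, -0.962, -0.003], [-0.0, 0.003, -1.0]]
ft_force: [0.9, -0.0, -0.6]
width: 0.4
```

Emit:
carry_out([
  [[0,0,-0.0023],[-0.014,-0.016,-0.13],0.2],
  [[0,0,0],[0,0,0],0.2],
  [[0,0,0],[0,0,0],0.2],
])

```text
t: 14.2
position: [0.4298, -0.2775, 0.1056]
tcp_rot: [[0.964, 0.265, -0.001], [0.265, -0.964, -0.001], [-0.001, 0.001, -1.0]]
ft_force: [0.5, 0.0, 0.3]
width: 0.402
```

Run:
```python
from m import *
st(); r,P,s=cloud('wrist'); cv2.imwrite('pics/w9.png',r['image']); 
print(rect(near(P,(.4283,-.2817),.09,.009,.015))); print(rect(near(P,(.4283,-.2817),.04,.03,.038)))
```

```text
t 14.20 [ 0.4298 -0.2775  0.1056] yaw 15.38 zax [-0.0012 -0.0012 -1.    ] F [0.51 0.03 0.26] w 0.402 q [-0.6   0.44  1.96 -0.    0.75  0.71]
n10821 c=(427.8,-281.4) w=118.3 h=94.1 a=15.2
n606 c=(428.4,-281.0) w=44.8 h=9.4 a=15.5
```

View pics/w9.png

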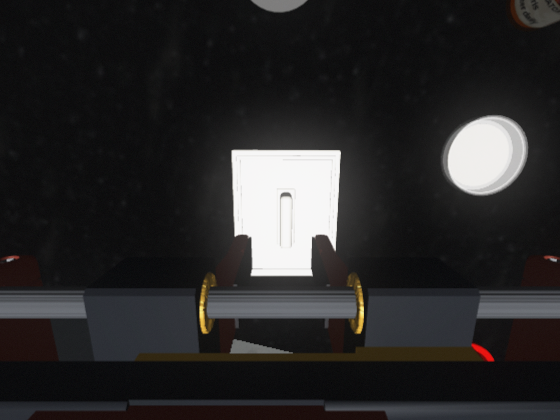

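Emit:
carry_out([
  [[0,0,0],[-0.006,-0.013,-0.1],0.2],
  [[0,0,0],[0,0,-0.12],0.2],
  [[0,0,0],[0,0,-0.06],0.2],
  [[0,0,0],[0,0,0],0.2],
  [[0,0,0],[0,0,0],0.2],
])

```text
t: 14.88
position: [0.4284, -0.2818, 0.022]
tcp_rot: [[0.964, 0.265, -0.0], [0.265, -0.964, -0.002], [-0.001, 0.002, -1.0]]
ft_force: [-0.3, -0.2, -0.7]
width: 0.399
```

Run:
```python
from h import *
st()
```

```text
t 14.88 [ 0.4284 -0.2818  0.022 ] yaw 15.36 zax [-1.e-04 -2.e-03 -1.e+00] F [-0.27 -0.2  -0.75] w 0.399 q [-0.6   0.59  1.98 -0.    0.58  0.7 ]
```

Emit:
carry_out([
  [[0,0,0],[0,0,-0.015],0.2],
  [[0,0,0],[0,0,-0.01],0.2],
  [[0,0,0],[0,0,0],0.2],
  [[0,0,0],[0,0,0],1],
  [[0,0,0],[0,0,0],1],
  [[0,0,0],[0,0,0],1],
  [[0,0,0],[0,0,0],1],
], grip_force=25)

```text
t: 15.75
position: [0.4275, -0.2816, 0.0134]
tcp_rot: [[0.964, 0.264, -0.002], [0.264, -0.964, -0.001], [-0.002, 0.001, -1.0]]
ft_force: [-0.4, 0.1, 0.6]
width: 0.109
```

Run:
```python
from h import *
st()
```

```text
t 15.75 [ 0.4275 -0.2816  0.0134] yaw 15.33 zax [-0.0015 -0.0011 -1.    ] F [-0.41  0.11  0.56] w 0.109 q [-0.6   0.61  1.98 -0.    0.56  0.7 ]
```

Emit:
carry_out([
  [[0,0,0],[0,0,0.04],1],
  [[0,0,0],[0,0,0.12],1],
  [[0,0,0],[0,0,0.17],1],
  [[0,0,0],[0,0,0.17],1],
  [[0,0,0],[0.03,0.08,0.06],1],
  [[0,0,-0.002],[0.06,0.145,0],1],
  [[0,0,-0.002],[0.06,0.145,0],1],
  [[0,0,-0.002],[0.06,0.145,0],1],
  [[0,0,-0.002],[0.06,0.145,0],1],
  [[0,0,-0.002],[0.06,0.145,0],1],
])

```text
t: 17.0
position: [0.5268, -0.0385, 0.1822]
tcp_rot: [[0.979, 0.203, -0.001], [0.203, -0.979, -0.001], [-0.001, 0.001, -1.0]]
ft_force: [1.0, -0.8, -0.3]
width: 0.111
```

Emit:
carry_out([
  [[0,0,-0.002],[0.06,0.145,0],1],
  [[0,0,-0.002],[0.06,0.145,0],1],
  [[0,0,-0.002],[0.06,0.145,0],1],
  [[0,0,-0.001],[0.06,0.145,0],1],
  [[0,0,-0.001],[0.06,0.145,0],1],
  [[0,0,0],[0.01,0.025,0],1],
  [[0,0,0],[0,0,0],1],
  [[0,0,0],[0,0,0],1],
])

```text
t: 18.0
position: [0.6188, 0.1837, 0.1814]
tcp_rot: [[0.988, 0.153, -0.002], [0.153, -0.988, -0.001], [-0.003, 0.001, -1.0]]
ft_force: [0.2, -0.1, -0.8]
width: 0.113
```

Run:
```python
from m import *
st(); r,P,s=cloud('wrist'); cv2.imwrite('pics/w10.png',r['image']); 
r,P,s=cloud('top'); 
for a,b in ((.16,.22),(.19,.30)): print(rect(near(P,(.62,.185),.09,a,b)))
r,P,s=cloud('scene'); cv2.imwrite('pics/s10.png',r['image'])
print(rect(near(P,(.62,.185),.09,.2,.25)))
```

```text
t 18.00 [0.6188 0.1837 0.1814] yaw 8.80 zax [-0.0025 -0.0012 -1.    ] F [ 0.21 -0.12 -0.77] w 0.113 q [ 0.27  0.5   1.61 -0.    1.03  1.69]
n22 c=(621.3,139.6) w=111.2 h=6.7 a=7.6
n37 c=(637.9,166.6) w=148.1 h=64.0 a=81.3
n201 c=(611.5,187.8) w=41.3 h=31.0 a=59.9
```

View pics/w10.png

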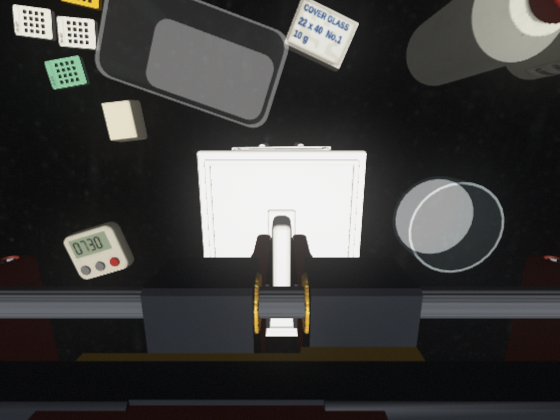

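View pics/s10.png

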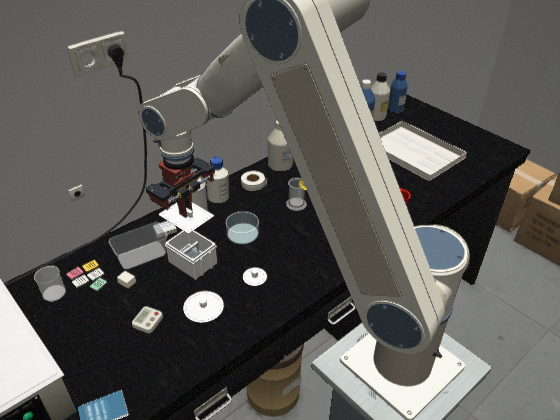

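Emit:
carry_out([
  [[0,0,0.0015],[0,0.003,-0.06],1],
  [[0,0,0],[0,0,-0.08],1],
  [[0,0,0],[0,0,-0.08],1],
  [[0,0,0],[0,0,-0.05],1],
  [[0,0,0],[0,0,-0.03],1],
  [[0,0,0],[0,0,0],1],
  [[0,0,0],[0,0,0],1],
])

```text
t: 19.02
position: [0.62, 0.186, 0.0921]
tcp_rot: [[0.987, 0.163, -0.001], [0.163, -0.987, -0.0], [-0.001, 0.0, -1.0]]
ft_force: [-0.4, -0.3, -0.3]
width: 0.112
```

Run:
```python
from h import *
st(); save('wrist','w11.png')
```

```text
t 19.02 [0.62   0.186  0.0921] yaw 9.39 zax [-5.e-04 -5.e-04 -1.e+00] F [-0.37 -0.25 -0.33] w 0.112 q [ 0.27  0.62  1.65 -0.    0.88  1.68]
```

View pics/w11.png

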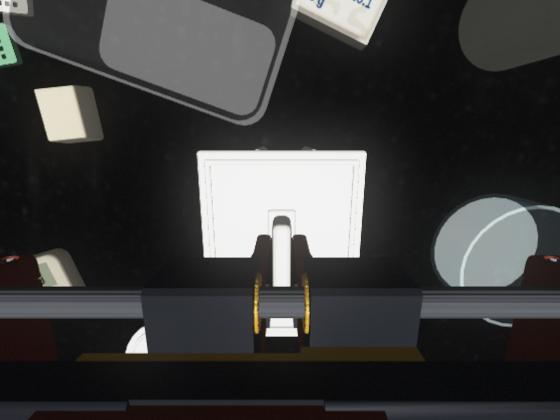

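Emit:
carry_out([
  [[0,0,0],[-0.004,-0.004,-0.008],1],
  [[0,0,0],[0,0,-0.008],1],
  [[0,0,0],[0,0,-0.008],1],
  [[0,0,0],[0,0,-0.006],1],
  [[0,0,0],[0,0,-0.004],1],
  [[0,0,0],[0,0,-0.002],1],
  [[0,0,0],[0,0,0],1],
  [[0,0,0],[0,0,0],1],
])

```text
t: 20.08
position: [0.6182, 0.1847, 0.0814]
tcp_rot: [[0.987, 0.163, -0.002], [0.163, -0.987, -0.001], [-0.002, 0.001, -1.0]]
ft_force: [-3.2, 0.0, 7.1]
width: 0.111
```

Run:
```python
from h import *
st()
```

```text
t 20.07 [0.6182 0.1847 0.0814] yaw 9.39 zax [-1.8e-03 -8.0e-04 -1.0e+00] F [-3.22  0.04  7.06] w 0.111 q [ 0.27  0.63  1.66 -0.    0.86  1.68]
```

Emit:
carry_out([
  [[0,0,0],[0,0,0.003],1],
  [[0,0,0],[0,0,0],0.2],
  [[0,0,0],[0,0,0],0.2],
  [[0,0,0],[0,0,0.03],0.2],
  [[0,0,0],[0,0,0.1],0.2],
  [[0,0,0],[0,0,0.17],0.2],
  [[0,0,0],[0,0,0.17],0.2],
  [[0,0,0],[-0.1,0.05,0],0.2],
  [[0,0,0],[-0.17,0.09,0],0.2],
  [[0,0,0],[-0.17,0.09,0],0.2],
])

```text
t: 21.32
position: [0.4851, 0.2541, 0.2232]
tcp_rot: [[0.987, 0.162, -0.001], [0.162, -0.987, -0.0], [-0.001, 0.0, -1.0]]
ft_force: [-0.7, 0.5, 0.5]
width: 0.401
```

Run:
```python
from m import *
st(); r,P,s=cloud('wrist'); cv2.imwrite('pics/w12.png',r['image']); 
print('lid',rect(near(P,(.619,.1847),.085,.076,.084))); Q=near(P,(.619,.1847),.085,.076,.084); print(np.c_[Q[:,:2],np.ones(len(Q))].shape, np.linalg.lstsq(np.c_[Q[:,:2]-[.619,.185],np.ones(len(Q))],Q[:,2],rcond=None)[0])
print('rlid',circ(near(P,(.4555,.2603),.06,.009,.015)),circ(near(P,(.4555,.2603),.02,.031,.037)))
```

```text
t 21.32 [0.4851 0.2541 0.2232] yaw 9.33 zax [-8.e-04 -1.e-04 -1.e+00] F [-0.69  0.46  0.54] w 0.401 q [0.46 0.31 1.8  0.   1.03 1.87]
lid n11914 c=(619.3,185.4) w=117.9 h=94.2 a=9.4
(11914, 3) [-0.00029688 -0.00099898  0.07962686]
rlid n4625 encl=(455.4,261.0) d=105.6  mean [457.5 261.2  11.5] n148 encl=(455.3,261.2) d=17.4  mean [455.7 261.2  33.2]
```

View pics/w12.png

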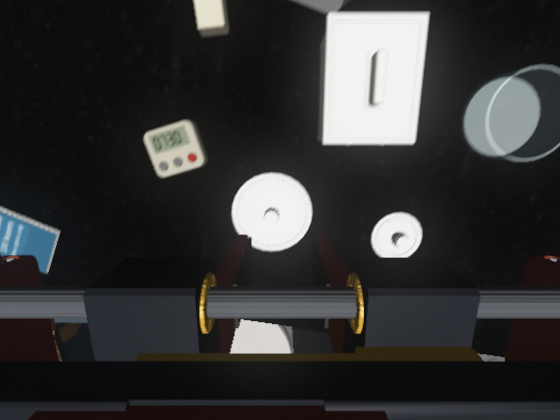

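Emit:
carry_out([
  [[0,0,0],[-0.05,0.011,-0.1],0],
  [[0,0,0],[-0.05,0.011,-0.15],0],
  [[0,0,0],[0,0,-0.15],0],
  [[0,0,0],[0,0,-0.13],0],
  [[0,0,0],[0,0,-0.08],0],
  [[0,0,0],[0,0,0],0],
  [[0,0,0],[0,0,0],0],
])

```text
t: 22.25
position: [0.457, 0.2607, 0.0405]
tcp_rot: [[0.987, 0.163, -0.0], [0.163, -0.987, -0.0], [-0.0, 0.0, -1.0]]
ft_force: [-0.4, -0.3, 0.2]
width: 0.496
```

Run:
```python
from h import *
st(); save('wrist','w13.png')
```

```text
t 22.25 [0.457  0.2607 0.0405] yaw 9.39 zax [-4.e-04 -1.e-04 -1.e+00] F [-0.42 -0.25  0.21] w 0.496 q [0.5  0.57 1.94 0.   0.63 1.9 ]
```

View pics/w13.png

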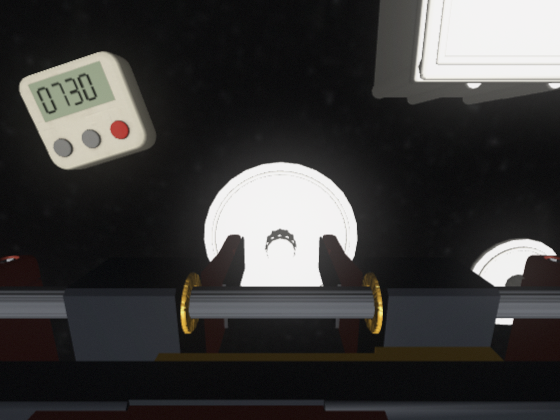

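Emit:
carry_out([
  [[0,0,0],[-0.005,0,-0.04],0],
  [[0,0,0],[0,0,-0.03],0],
  [[0,0,0],[0,0,-0.018],0],
  [[0,0,0],[0,0,0],0],
  [[0,0,0],[0,0,0],1],
  [[0,0,0],[0,0,0],1],
  [[0,0,0],[0,0,0],1],
  [[0,0,0],[0,0,0],1],
], grip_force=30)

```text
t: 23.3
position: [0.4548, 0.2603, 0.013]
tcp_rot: [[0.987, 0.163, -0.002], [0.163, -0.987, -0.001], [-0.002, 0.001, -1.0]]
ft_force: [-0.3, -0.3, -1.0]
width: 0.193
```

Run:
```python
from h import *
st()
```

```text
t 23.30 [0.4548 0.2603 0.013 ] yaw 9.39 zax [-1.6e-03 -8.0e-04 -1.0e+00] F [-0.3  -0.3  -0.98] w 0.193 q [0.5  0.62 1.95 0.   0.58 1.9 ]
```

Emit:
carry_out([
  [[0,0,0],[0,0,0.04],1],
  [[0,0,0],[0,0,0.12],1],
  [[0,0,0],[0,0,0.17],1],
  [[0,0,0],[0,0,0.17],1],
  [[0,0,0],[0,0,0.06],1],
  [[0,0,0],[0,0,0],1],
])

```text
t: 24.05
position: [0.4556, 0.2607, 0.1833]
tcp_rot: [[0.987, 0.163, 0.002], [0.163, -0.987, 0.001], [0.002, -0.001, -1.0]]
ft_force: [-0.2, -0.2, -1.0]
width: 0.193
```

Run:
```python
from m import *
st(); r,P,s=cloud('wrist'); cv2.imwrite('pics/w14.png',r['image']); print(circ(near(P,(.4554,.2608),.07,.15,.19)))
for nm in ('top','scene'):
    r,P,s=cloud(nm); Q=P.reshape(-1,3); Q=Q[(Q[:,0]>.66)&(Q[:,0]<.8)&(Q[:,1]>-.06)&(Q[:,1]<.1)&(Q[:,2]>.06)&(Q[:,2]<.3)]
    print(nm,len(Q))
    for y in np.arange(-.06,.1,.02):
        q=Q[(Q[:,1]>=y)&(Q[:,1]<y+.02)]
        if len(q): i=q[:,0].argmin(); print(np.round(y,2),len(q),'xmin at',np.round(q[i],3),'zmax',q[:,2].max().round(3))
    cv2.imwrite('pics/%s14.png'%nm,cv2.resize(r['image'][130:280,150:330] if nm=='scene' else r['image'][80:230,150:350],None,fx=4,fy=4))
```

```text
t 24.05 [0.4556 0.2607 0.1833] yaw 9.39 zax [ 0.0021  0.0012 -1.    ] F [-0.24 -0.23 -1.04] w 0.193 q [0.5  0.33 1.88 0.   0.93 1.9 ]
n13215 encl=(456.4,261.3) d=106.2  mean [476.3 264.8 181.9]
top 442
-0.06 59 xmin at [ 0.779 -0.051  0.091] zmax 0.13
-0.04 23 xmin at [ 0.785 -0.038  0.084] zmax 0.105
-0.02 1 xmin at [ 0.664 -0.01   0.062] zmax 0.062
0.0 38 xmin at [0.664 0.007 0.062] zmax 0.184
0.02 123 xmin at [0.743 0.021 0.188] zmax 0.202
0.04 128 xmin at [0.757 0.046 0.077] zmax 0.202
0.06 70 xmin at [0.762 0.062 0.084] zmax 0.166
scene 167
-0.06 98 xmin at [ 0.776 -0.057  0.067] zmax 0.125
-0.04 61 xmin at [ 0.784 -0.039  0.072] zmax 0.111
0.0 8 xmin at [0.729 0.008 0.166] zmax 0.176
```

View pics/w14.png

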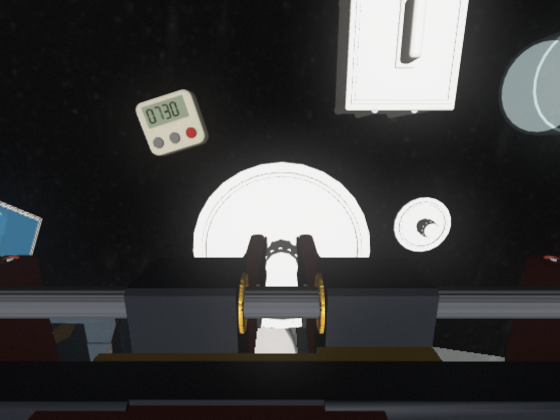

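View pics/scene14.png

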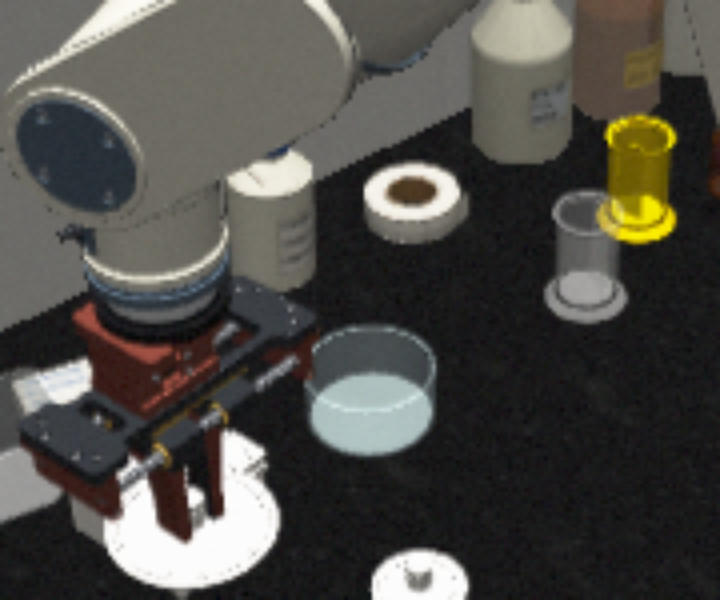

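Emit:
carry_out([
  [[0,0,0],[0.04,-0.064,0],1],
  [[0,0,0],[0.075,-0.12,0],1],
  [[0,0,0],[0.08,-0.128,0],1],
  [[0,0,0],[0.08,-0.128,0],1],
  [[0,0,0],[0.08,-0.128,0],1],
  [[0,0,0],[0.08,-0.128,0],1],
  [[0,0,0],[0.075,-0.12,0],1],
  [[0,0,0],[0.037,-0.057,0],1],
  [[0,0,0],[0,0,0],1],
  [[0,0,0],[0,0,0],1],
])

```text
t: 25.45
position: [0.6178, -0.0005, 0.1804]
tcp_rot: [[0.986, 0.164, -0.003], [0.164, -0.986, -0.0], [-0.003, -0.0, -1.0]]
ft_force: [-0.9, 0.0, -1.2]
width: 0.193
```

Run:
```python
from m import *
st(); r,P,s=cloud('wrist'); cv2.imwrite('pics/w15.png',r['image']); print(circ(near(P,(.62,-.001),.07,.15,.19)))
print(circ(near(P,(.62,-.001),.06,.042,.056)))
```

```text
t 25.45 [ 6.178e-01 -5.000e-04  1.804e-01] yaw 9.43 zax [-3.5e-03 -4.0e-04 -1.0e+00] F [-0.92  0.02 -1.24] w 0.193 q [-0.02  0.46  1.68 -0.    1.01  1.39]
n13351 encl=(618.2,0.0) d=105.8  mean [638.3   3.5 179. ]
n249 encl=(653.0,4.1) d=73.4  mean [663.4   6.   49.1]
```

View pics/w15.png

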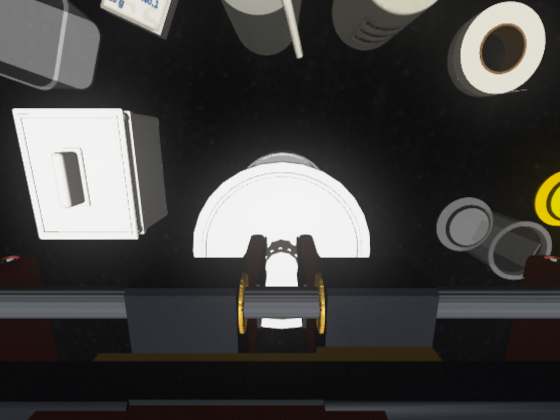

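Emit:
carry_out([
  [[0,0,0],[0.006,-0.003,-0.06],1],
  [[0,0,0],[0,0,-0.1],1],
  [[0,0,0],[0,0,-0.1],1],
  [[0,0,0],[0,0,-0.08],1],
  [[0,0,0],[0,0,-0.04],1],
  [[0,0,0],[0,0,0],1],
  [[0,0,0],[0,0,0],1],
])

```text
t: 26.38
position: [0.6212, -0.0024, 0.0677]
tcp_rot: [[0.987, 0.163, -0.001], [0.163, -0.987, -0.001], [-0.001, 0.001, -1.0]]
ft_force: [0.0, 0.7, -0.3]
width: 0.196
```

Run:
```python
from m import *
st()
```

```text
t 26.38 [ 0.6212 -0.0024  0.0677] yaw 9.41 zax [-5.e-04 -8.e-04 -1.e+00] F [ 0.04  0.68 -0.32] w 0.196 q [-0.02  0.62  1.72 -0.    0.8   1.38]
```

Emit:
carry_out([
  [[0,0,0],[-0.005,0.002,-0.01],1],
  [[0,0,0],[0,0,-0.009],1],
  [[0,0,0],[0,0,-0.008],1],
  [[0,0,0],[0,0,-0.007],1],
  [[0,0,0],[0,0,-0.005],1],
  [[0,0,0],[0,0,-0.003],1],
  [[0,0,0],[0,0,0],1],
  [[0,0,0],[0,0,0],1],
])

```text
t: 27.38
position: [0.6191, -0.0019, 0.055]
tcp_rot: [[0.987, 0.163, -0.002], [0.163, -0.987, -0.001], [-0.002, 0.001, -1.0]]
ft_force: [-2.2, 0.1, 5.3]
width: 0.192
```

Run:
```python
from m import *
st()
```

```text
t 27.38 [ 0.6191 -0.0019  0.055 ] yaw 9.39 zax [-1.7e-03 -8.0e-04 -1.0e+00] F [-2.23  0.14  5.26] w 0.192 q [-0.02  0.64  1.73 -0.    0.78  1.39]
```

Seated (5 N at the expected height). Release, rise, move over the jar lid at (0.450, 0.090).

Emit:
carry_out([
  [[0,0,0],[0,0,0.003],1],
  [[0,0,0],[0,0,0],0],
  [[0,0,0],[0,0,0],0],
  [[0,0,0],[0,0,0.03],0],
  [[0,0,0],[0,0,0.1],0],
  [[0,0,0],[0,0,0.17],0],
  [[0,0,0],[0,0,0.17],0],
  [[0,0,0],[-0.12,0.07,0.05],0],
  [[0,0,0],[-0.17,0.1,0],0],
  [[0,0,0],[-0.15,0.09,0],0],
])

```text
t: 28.62
position: [0.4856, 0.0767, 0.2122]
tcp_rot: [[0.987, 0.163, -0.001], [0.163, -0.987, -0.001], [-0.001, 0.0, -1.0]]
ft_force: [0.2, 1.1, -0.6]
width: 0.497
```

Run:
```python
from m import *
st(); r,P,s=cloud('wrist'); cv2.imwrite('pics/w16.png',r['image']); Q=near(P,(.62,-.0013),.058,.048,.06); print('rlid',circ(Q)); print(np.linalg.lstsq(np.c_[Q[:,:2]-[.62,0],np.ones(len(Q))],Q[:,2],rcond=None)[0])
print('jlid',circ(near(P,(.45,.09),.04,.009,.015)),circ(near(P,(.45,.09),.015,.031,.037)))
Q=near(P,(.6184,-.2233),.036,.083,.095); print('jar',circ(Q))
```

```text
t 28.62 [0.4856 0.0767 0.2122] yaw 9.37 zax [-5.e-04 -5.e-04 -1.e+00] F [ 0.16  1.09 -0.62] w 0.497 q [ 0.13  0.24  1.93 -0.    0.97  1.54]
rlid n8654 encl=(619.8,-1.5) d=106.2  mean [ 6.21e+02 -4.00e-01  5.36e+01]
[ 0.00031622 -0.00125041  0.05356887]
jlid n1860 encl=(449.7,90.8) d=67.8  mean [451.3  90.7  11.5] n153 encl=(450.1,90.7) d=17.1  mean [450.3  90.8  33.3]
jar n0 encl=(0.0,0.0) d=0.0  mean [nan nan nan]m.py:7: RuntimeWarning: Mean of empty slice.
  (cx,cy),rr=cv2.minEnclosingCircle((Q[:,:2]*1000).astype(np.float32)); m=Q.mean(0)*1000; return 'n%d encl=(%.1f,%.1f) d=%.1f  mean %s'%(len(Q),cx,cy,2*rr,np.round(m,1))
  ret = um.true_divide(
```

View pics/w16.png

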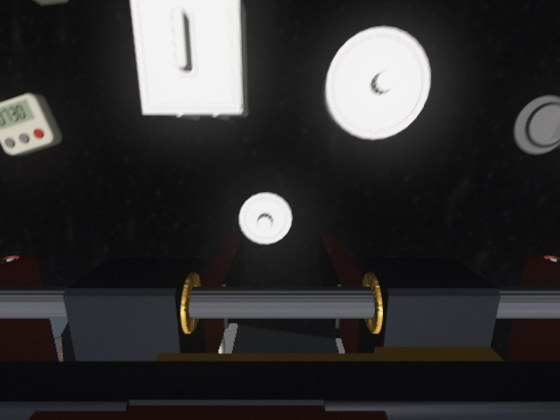

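Emit:
carry_out([
  [[0,0,0],[-0.06,0.023,-0.1],0],
  [[0,0,0],[-0.059,0.024,-0.15],0],
  [[0,0,0],[0,0,-0.15],0],
  [[0,0,0],[0,0,-0.1],0],
  [[0,0,0],[0,0,-0.07],0],
  [[0,0,0],[0,0,0],0],
  [[0,0,0],[0,0,0],0],
])

```text
t: 29.55
position: [0.4521, 0.0903, 0.0412]
tcp_rot: [[0.987, 0.163, -0.001], [0.163, -0.987, -0.001], [-0.001, 0.001, -1.0]]
ft_force: [-0.4, 0.0, 0.0]
width: 0.498
```

Run:
```python
from m import *
st()
```

```text
t 29.55 [0.4521 0.0903 0.0412] yaw 9.39 zax [-6.e-04 -6.e-04 -1.e+00] F [-0.42  0.05  0.05] w 0.498 q [ 0.17  0.51  2.08 -0.    0.55  1.58]
```

Emit:
carry_out([
  [[0,0,0],[-0.007,0.001,-0.04],0],
  [[0,0,0],[0,0,-0.03],0],
  [[0,0,0],[0,0,-0.02],0],
  [[0,0,0],[0,0,0],0],
  [[0,0,0],[0,0,0],1],
  [[0,0,0],[0,0,0],1],
  [[0,0,0],[0,0,0],1],
  [[0,0,0],[0,0,0],1],
], grip_force=30)

```text
t: 30.55
position: [0.4495, 0.0905, 0.0135]
tcp_rot: [[0.987, 0.163, -0.001], [0.163, -0.987, -0.001], [-0.001, 0.001, -1.0]]
ft_force: [-0.7, 0.2, 0.8]
width: 0.198
```

Run:
```python
from m import *
st()
```

```text
t 30.55 [0.4495 0.0905 0.0135] yaw 9.39 zax [-1.3e-03 -8.0e-04 -1.0e+00] F [-0.67  0.17  0.78] w 0.198 q [ 0.17  0.56  2.09 -0.    0.49  1.58]
```

Emit:
carry_out([
  [[0,0,0],[0,0,0.04],1],
  [[0,0,0],[0,0,0.12],1],
  [[0,0,0],[0,0,0.17],1],
  [[0,0,0],[0,0,0.17],1],
  [[0,0,0],[0.02,-0.05,0.11],1],
  [[0,0,0],[0.07,-0.15,0],1],
  [[0,0,0],[0.07,-0.16,0],1],
  [[0,0,0],[0.07,-0.16,0],1],
  [[0,0,0],[0.07,-0.16,0],1],
  [[0,0,0],[0.04,-0.1,0],1],
])

```text
t: 31.8
position: [0.5519, -0.1457, 0.1972]
tcp_rot: [[0.987, 0.162, -0.001], [0.162, -0.987, -0.001], [-0.001, 0.001, -1.0]]
ft_force: [-0.7, 0.0, 0.3]
width: 0.193
```

Emit:
carry_out([
  [[0,0,0],[0,0,0],1],
  [[0,0,0],[0,0,0],1],
])

```text
t: 32.05
position: [0.5506, -0.1428, 0.1965]
tcp_rot: [[0.987, 0.163, -0.002], [0.163, -0.987, -0.0], [-0.002, -0.0, -1.0]]
ft_force: [-0.2, -0.4, -0.8]
width: 0.196
```

Run:
```python
from m import *
s=st(); r,P,s=cloud('wrist'); cv2.imwrite('pics/w17.png',r['image']); print('held',circ(near(P,s['position'][:2],.05,.185,.215)))
for lo in (.08,.083,.086):
  Q=near(P,(.6184,-.2233),.04,lo,.095); print('jar',circ(Q), Q.max(0).round(4),Q.min(0).round(4))
Q=near(P,(.6184,-.2233),.045,.0,.02); print('foot',circ(Q))
```

```text
t 32.05 [ 0.5506 -0.1428  0.1965] yaw 9.38 zax [-2.4e-03 -3.0e-04 -1.0e+00] F [-0.21 -0.37 -0.78] w 0.196 q [-0.27  0.37  1.78 -0.    0.99  1.13]
held n5381 encl=(551.6,-142.3) d=67.3  mean [ 564.2 -140.   196.4]
jar n1519 encl=(618.5,-223.2) d=58.4  mean [ 619.3 -226.6   87.2] [ 0.6472 -0.194   0.0909] [ 0.5898 -0.252   0.08  ]
jar n1392 encl=(618.5,-223.2) d=58.4  mean [ 619.3 -225.5   87.7] [ 0.6472 -0.194   0.0909] [ 0.5898 -0.252   0.083 ]
jar n1177 encl=(618.5,-223.2) d=58.4  mean [ 619.3 -224.2   88.2] [ 0.6472 -0.194   0.0909] [ 0.5898 -0.252   0.086 ]
foot n1536 encl=(618.2,-223.2) d=89.9  mean [ 619.8 -213.8    7.4]
```

View pics/w17.png

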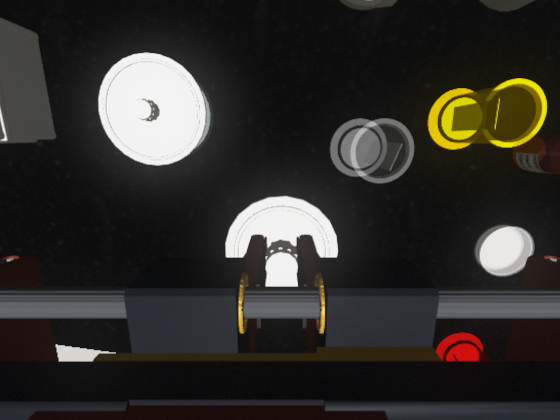

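Emit:
carry_out([
  [[0,0,0],[0.05,-0.06,0],1],
  [[0,0,0],[0.09,-0.11,0],1],
  [[0,0,0],[0.065,-0.078,-0.03],1],
  [[0,0,0],[0.019,-0.021,-0.08],1],
  [[0,0,0],[0,0,-0.1],1],
  [[0,0,0],[0,0,-0.07],1],
  [[0,0,0],[0,0,0],1],
  [[0,0,0],[0,0,0],1],
])

```text
t: 33.1
position: [0.6192, -0.224, 0.1133]
tcp_rot: [[0.986, 0.164, -0.001], [0.164, -0.986, -0.001], [-0.001, 0.001, -1.0]]
ft_force: [1.0, -1.1, -0.2]
width: 0.196
```

Run:
```python
from m import *
s=st(); r,P,s=cloud('wrist'); cv2.imwrite('pics/w18.png',r['image']); print('held',circ(near(P,s['position'][:2],.05,.1,.13)))
```

```text
t 33.10 [ 0.6192 -0.224   0.1133] yaw 9.43 zax [-5.0e-04 -1.2e-03 -1.0e+00] F [ 0.99 -1.07 -0.22] w 0.196 q [-0.36  0.6   1.62 -0.    0.92  1.04]
held n5289 encl=(620.1,-223.5) d=67.6  mean [ 632.8 -221.1  112.9]
```

View pics/w18.png

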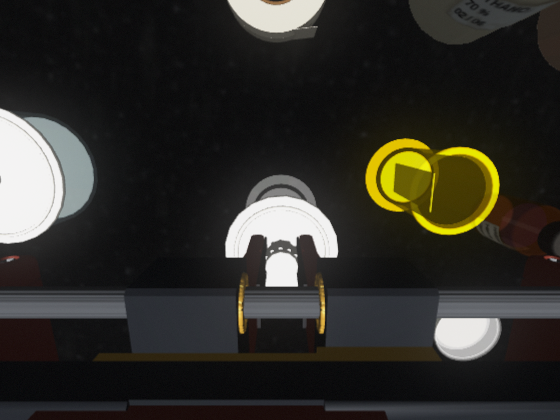

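Emit:
carry_out([
  [[0,0,0],[-0.005,0.001,-0.012],1],
  [[0,0,0],[0,0,-0.012],1],
  [[0,0,0],[0,0,-0.01],1],
  [[0,0,0],[0,0,-0.01],1],
  [[0,0,0],[0,0,-0.008],1],
  [[0,0,0],[0,0,-0.006],1],
  [[0,0,0],[0,0,-0.003],1],
  [[0,0,0],[0,0,0],1],
  [[0,0,0],[0,0,0],1],
])

```text
t: 34.28
position: [0.6171, -0.224, 0.0944]
tcp_rot: [[0.987, 0.163, -0.001], [0.163, -0.987, -0.001], [-0.002, 0.001, -1.0]]
ft_force: [-1.8, 1.4, 3.8]
width: 0.196
```

Run:
```python
from m import *
st()
```

```text
t 34.27 [ 0.6171 -0.224   0.0944] yaw 9.40 zax [-0.0014 -0.001  -1.    ] F [-1.79  1.39  3.84] w 0.196 q [-0.37  0.62  1.63 -0.    0.89  1.04]
```

Seated at the predicted height. Release, rise, back off for a full view.

Emit:
carry_out([
  [[0,0,0],[0,0,0.002],1],
  [[0,0,0],[0,0,0],0],
  [[0,0,0],[0,0,0],0],
  [[0,0,0],[0,0,0.03],0],
  [[0,0,0],[0,0,0.1],0],
  [[0,0,0],[0,0,0.17],0],
  [[0,0,0],[0,0,0.17],0],
  [[0,0,0],[-0.08,0.1,0.1],0],
  [[0,0,0],[-0.12,0.15,0.08],0],
  [[0,0,0],[-0.12,0.15,0.08],0],
])

```text
t: 35.52
position: [0.52, -0.1029, 0.315]
tcp_rot: [[0.987, 0.162, -0.001], [0.162, -0.987, -0.001], [-0.001, 0.001, -1.0]]
ft_force: [1.2, 1.7, 0.0]
width: 0.5
```

Emit:
carry_out([
  [[0,0,-0.01],[-0.06,0.18,0.05],0],
  [[0,0,-0.01],[-0.06,0.18,0.05],0],
  [[0,0,0],[0,0.12,0],0],
  [[0,0,0],[0,0,0],0],
  [[0,0,0],[0,0,0],0],
])

```text
t: 36.15
position: [0.485, 0.0397, 0.3439]
tcp_rot: [[0.999, 0.039, -0.002], [0.039, -0.999, -0.001], [-0.002, 0.001, -1.0]]
ft_force: [-0.4, 0.0, 1.0]
width: 0.501
```

Run:
```python
from m import *
s=st(); r,P,s=cloud('wrist'); cv2.imwrite('pics/w19.png',r['image'])
def plane(Q,c): return np.round(np.linalg.lstsq(np.c_[Q[:,:2]-c,np.ones(len(Q))],Q[:,2],rcond=None)[0],4)
for n,c,rr,z,f in (('dishlid',(.619,.185),.085,.080,rect),('rlid',(.62,-.0013),.06,.054,circ),('jlid',(.6185,-.2232),.04,.093,circ)):
    Q=near(P,c,rr,z-.005,z+.005); print(n,f(Q),plane(Q,c)) 
Q=near(P,(.6185,-.2232),.02,.11,.12); print('jknob',circ(Q))
r,P,s=cloud('scene'); cv2.imwrite('pics/s19.png',r['image'])
for n in ['petri_mid','dropper_mid','timer_mid']: print(n,[(np.round(d['position'],3).tolist(),round(d['conf'],2)) for d in bot.spot_in('scene',n)])
```

```text
t 36.15 [0.485  0.0397 0.3439] yaw 2.22 zax [-1.5e-03 -9.0e-04 -1.0e+00] F [-0.4   0.05  0.98] w 0.501 q [ 0.06  0.09  1.79 -0.    1.27  1.59]
dishlid n6121 c=(618.7,184.8) w=118.2 h=94.2 a=9.3 [0.0001 0.0002 0.0795]
rlid n4324 encl=(619.9,-1.9) d=106.0  mean [620.7  -1.5  53.5] [ 0.0003 -0.0002  0.0535]
jlid n1907 encl=(617.7,-223.2) d=68.4  mean [ 617.6 -220.7   92.6] [ 0.0016 -0.0051  0.0926]
jknob n203 encl=(617.5,-222.3) d=19.5  mean [ 617.3 -221.7  113.8]
petri_mid [([0.541, -0.41, 0.013], 0.49)]
dropper_mid [([0.642, -0.414, 0.053], 0.74)]
timer_mid [([0.511, 0.397, 0.017], 0.81)]
```

View pics/w19.png

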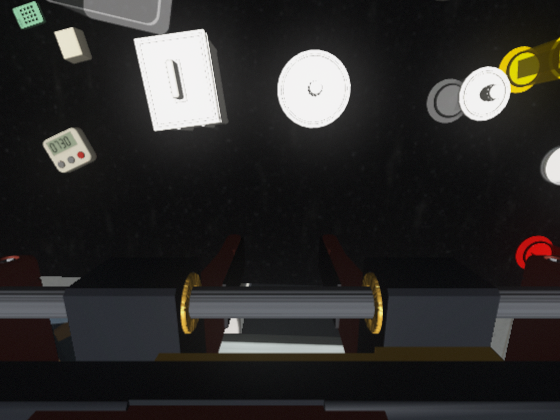

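View pics/s19.png

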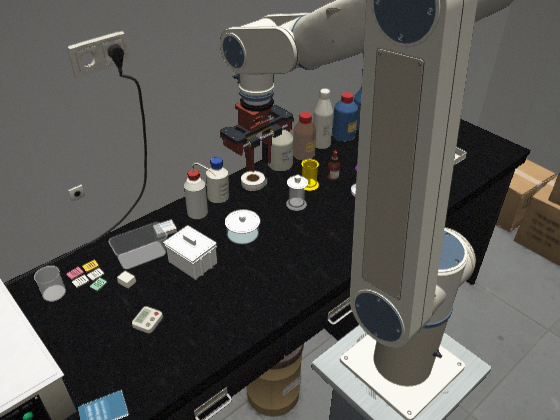

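All three lids measure seated, level and centred, and the bystanders haven't moved. I'm handing the job in.

Run:
```python
from h import *
st(); print(bot.finish_job())
```

```text
t 36.40 [0.4851 0.0392 0.3434] yaw 2.11 zax [-2.3e-03 -7.0e-04 -1.0e+00] F [ 0.3  -0.33  0.14] w 0.498 q [ 0.06  0.09  1.79 -0.    1.27  1.59]
the job is handed in; nothing more can be done
None
```

The job is handed in at about 36 s of the 109 s allowed. The rack is in the rectangular dish, and the dish, the round dish and the jar each have their own lid on; `finish_job()` reports no verdict.

- **Rack:** I held it by the bail, turned it and lowered it until it touched the dish floor at the expected height (about 13 N), then let go. It measured within 2 mm of the dish centre before the lid went on.
- **Lids:** My last wrist-camera check put the plate tops 79.5, 53.5 and 92.6 mm above the bench, against 80, 54 and 93 expected. All three were within about 1 mm of where I had last measured their vessels, and level within 0.006 rad.
- **Vessels:** After the lids went on I took no separate measurement of the vessels themselves.
- **Other things on the bench:** The petri dish, dropper bottle and timer were found where they started, to within the detector's accuracy. The largest difference was about 11 mm, for the petri dish at a low confidence (0.49). The arm never went near it.
- **Checks that failed or disagreed:** Two readings taken while a held object hid the view were unusable, and I took others from a clearer position. The hidden dish rim gave a centre about 3 mm off, and I corrected it later with an open view.

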